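# Turn the pale oatcake on the griddle with the turner

## Task

One oatcake on the hot griddle is still pale on top: take the turner off its rest, work the blade under that oatcake (the rear rim will stop it from sliding away) and turn it over so that its browned side is up, then push it back, lying flat, snug against the rear rim. Lay the turner back on its rest as you found it, blade on the tray and handle in the notch. Do not touch the oatcakes with the gripper or toss them high, leave the one that is already turned where it lies, and disturb nothing else.

Things in the scene. Friction and masses are not known exactly. Their poses are not given: they have to be found in the camera images.
- oatcake_pale: rigid round oatcake, 96 mm across, 12 mm thick, about 70 g, one face pale, the other browned; starts pale face up. Its rims are bevelled (7 mm in, 3 mm high; upright edge band from 3 to 9 mm), so a thin blade rides under it once something stops it sliding away. Origin: centre of the browned face (underneath at the start); z points out of the pale face. Yaw arbitrary.
- oatcake_turned: a like oatcake, already turned: browned face up. Origin: centre of its underside, z up. Which of the two lies left and which right varies.
- griddle: black cast-iron griddle fixed on the grates, 340 mm deep (x, away from the robot), 460 mm wide (y), yawed at most 3 degrees. Origin: centre of its underside; cooking surface at z = +18 mm. A rim 10 mm thick stands 12 mm above the surface all round, inner faces at x = +-160 and y = +-220 mm. Low loop handles at both ends. The front half is empty at the start.
- rear_rim (a point): middle of the inner face of the griddle's rear rim, at the height of the cooking surface (griddle frame x = +160 mm). An oatcake touching the rim has its centre 48 mm in front of it.
- turner: steel griddle turner, 160 g, 270 mm long. Origin: centre of the underside of its flat blade (86 mm long in x, 78 wide in y, 2 thick); x towards the blade's front edge, z up. Behind x = -35 mm a thin twin shank climbs to a level black handle from x = -100 to -225 mm, flat-sided, 20 mm wide, 18 high, centre line at z = +61 mm. Friction of steel on iron about 0.6, of the oatcakes on both about 0.75.
- turner_handle (a point): point on the centre line of the turner's handle, 130 mm behind the blade's centre (turner frame x = -130, z = +61 mm), a good place to grip, not far behind the centre of mass; the post of the rest stands 45 mm further back.
- rest: off-white utensil rest fixed on a wooden burner cover right of the griddle. Origin: centre of its underside, x along its length. Shallow drip tray centred at x = +50 mm, inside 108 x 92 mm, floor at z = +4 mm, edge 5 mm over the floor. The turner lies in it with its blade flat on the tray, turner origin at about x = +50, y = 0, z = +4 mm, x axes parallel.
- rest_notch (a point): middle of the floor of the notch that carries the turner's handle, in a 12 mm thick post (rest frame x = -125, z = +56 mm). The notch is 28 mm wide at its floor and flares to about 40 mm between two horns that end 26 mm above the floor.
- ramekin: white ramekin on the left worktop, a bystander (origin: centre of its underside)
- pepper_mill: dark wooden pepper mill on the left worktop, a bystander
- timer: blue and white wind-up kitchen timer on the right worktop, a bystander

How it is judged:
On the way, in this order (a step that is already met when the one before it is completed fails the run):
1. the turner has been lifted off its rest (its handle point at least 2 cm higher than it lay) (z of turner_handle in the frame of rest above 0.085 m and contact force between turner and the fingers above 0.5 N), for 0.1 s.
2. the pale oatcake has been turned over with the turner still in hand: it lies flat on the griddle, browned side up (angle between oatcake_pale's own z axis and vertical above 2.99159 rad and z of oatcake_pale in the frame of griddle between 0.026 and 0.034 m and y of oatcake_pale in the frame of griddle between -0.18 and 0.18 m and contact force between turner and the fingers above 0.5 N), for 0.2 s.
At the end, for the whole second after the job is handed in: The once pale oatcake lies flat, browned face up, at most 10 mm from the rear rim; the turner lies released on its rest, blade on the tray, handle in the notch (25 mm along, 15 mm across, 7 degrees); the other oatcake is within 20 mm of its start; all at rest (angle between oatcake_pale's own z axis and vertical above 2.99159 rad and z of oatcake_pale in the frame of griddle between 0.026 and 0.034 m and y of oatcake_pale in the frame of griddle between -0.18 and 0.18 m and x of oatcake_pale in the frame of griddle above 0.102 m and linear speed of each of oatcake_pale, turner below 0.02 m/s and x of turner in the frame of rest between 0.025 and 0.075 m and y of turner in the frame of rest between -0.015 and 0.015 m and z of turner in the frame of rest between 0 and 0.009 m and angle between the x axis of turner and the x axis of rest, either way round below 0.12 rad and angle between each of turner, oatcake_turned's own z axis and vertical below 0.1 rad and distance of oatcake_turned from where it was at the start of the episode below 0.02 m); the robot touches nothing.
It fails at once if the gripper or arm touches an oatcake (contact force between any of the fingers, the arm and oatcake_pale above 0.3 N or contact force between any of the fingers, the arm and oatcake_turned above 0.3 N).
It fails at once if the pale oatcake is tossed or carried more than 15 cm above the griddle (z of oatcake_pale in the frame of griddle above 0.17 m).
It fails at once if a bystander is moved more than 3 cm (distance of any of ramekin, pepper_mill, timer from where it was at the start of the episode above 0.03 m).
It also fails if it takes over 72 s, if anything falls off the work surface, if the arm or the gripper's body presses on something with over 40 N, if the wrist force passes 120 N, or if a joint passes its speed limit or range.

## Robot

A 6-joint arm with a two-finger parallel gripper is mounted at the origin on a cart in front of the work surface, level with it; the furniture and walls round the work are solid. World frame = base frame: x ahead of the robot, y to its left, z up, the work surface at z = 0. Lengths are in m, angles in rad, forces in N, time in s.
With the tool pointing down it reaches from about 0.4 to 0.825 m from the base axis. Payload 7 kg.
Tool frame: the origin (TCP) lies midway between the tips of the shut fingers; the grasp point (between the pads) lies 19 mm behind it; z points along the fingers, y is the line along which they close (so a half turn about z gives the same grasp; the last joint's range is limited). The gripper opens to 88 mm and grips with 3 to 60 N. Pads are 19 mm wide; open, the fingers measure 130 mm over their backs; the gripper's body (78 mm by 193 mm) begins 47 mm behind the grasp point.
Start: joints at [1.481, 0.359, 0.012, 0, -1.224, -0.288], TCP at [0.249, 0.627, 0.227] pointing down, gripper open.
Joint ranges: [-3.07, 3.07], [-1.43, 2.12], [-1.02, 1.25], [-3.03, 1.67], [-3.05, -0], [-3.03, 3.03]. Speed limits (rad/s): [2.39, 2.39, 3.01, 3.14, 3.14, 3.14].

## Interface

Orientations are given as [roll, pitch, yaw] about the fixed x, y, z axes, in that order (R = Rz(yaw) Ry(pitch) Rx(roll)).
In Python, from station import telemetry, eyes, ticket, recognise, trace gives the robot as it stands. The module is installed in compiled form; this text tells all that it offers.
- The arm moves only by the tool servo_tool, never from a script. Its argument "series" is a list that holds one entry, the list of rows, each a list of 4 numbers: the shift along the tool's x, y, z in mm, then the turn about the tool's z in rad. In form: [[[x, y, z, roll], ...]]. A call has exactly 10 rows; each row shifts and turns the commanded pose from where the row before left it, along the tool's axes as they then stand; what a row does not reach is not made up. A row lasts 1/12 s, in which the tool goes at most 41.7 mm and 7.16 degrees, less where a joint would pass 70% of its speed; a pose out of reach is approached as far as the arm can. A call is refused whole if a number of a shift passes 41.7 or a number of a turn 0.125, either way. A call with a gripper value outside its range is refused whole. "claw" is the gripper's target within -1 to 1 (shut at 1, half-way at 0, fully open at -1), set as the call begins (left out, the last holds). The fingers move at their own pace and stop on an object; "grip_force" is the grip in N (left out, the last holds). Time passes only in rows, so rows that do not move let the fingers close, or fill a call up. It gives the time, the measured TCP pose, the force, the opening and the grip force at its end, in the units of the state.
- telemetry.get_state(): the state, without advancing time (a new reading comes with each control period).
- eyes.grab_frame(name): name is "side" or "top"; returns the picture (400x640x3 uint8, red, green, blue); there is no depth.
- eyes.calibration(name): a dict with "mtx" (3x3 intrinsics, pixels), "k1" (the pictures are not rectified: a ray, as slopes to the right and down, at radius r is drawn at 1 + k1 r^2 times it, then the intrinsics apply), "rvec" (rotation vector, rad) and "tvec" (3), from world to camera coordinates, as OpenCV has them. Camera axes: x right, y down, z forward; pixel columns grow to the right and rows downward; lengths in m; the calibration is good to about 2 mm. A picture is of the moment at which its call begins. calibration takes no time and is no camera call.
- ticket.job_done(): hands the job in; it is judged then, once.
Trained networks look in the newest picture that a camera, given by its name, has taken for a name from the list of things; names that differ only in an ending like _2 or _b are one class to them, and where a whole thing is asked for, a point or a joint stands for the part that bears it (a point fixed in the world has none). Each returns a list of dicts, best first, with "conf" (0 to 1); they miss things now and then, are a little off and sometimes report something else, mostly with a low value. They report only what shows in the picture. A call takes as long as a camera call.
- recognise(camera, name): "position" ([x, y, z] in m, in world coordinates, good to about 4 mm: the middle of the surface that is visible of it).
- trace(camera, name): "mask" (400x640 bool, what is visible of it).
The state is a dict: "t": time; "q": joint angles; "qd": joint speeds; "joint_efforts": joint torques, N m; "eef_pos": TCP position; "ee_rot": TCP orientation; "force": force on the tool from outside, world axes, zero at the start; "moment": the same for the moment, N m; "width": finger opening in m; "gripper_force": force on a finger pad.
Only numpy, scipy, OpenCV 4.12 (cv2) and the standard library are available. Lean on these libraries where they do the work, as an engineer would, in place of code of your own. Each camera call takes 0.05 s, during which the arm holds its last target. There are 200 camera calls.

## Working session

There is one attempt and no reset: what is moved stays moved. The work goes in short steps, Python scripts to look and compute and a tool call to move; the robot and the scene stay as the last step left them, time stands still between calls to the robot, and variables do not carry over. Pictures are saved under pics/ and viewed, at most 10 in all, crops included, and the job is handed in when it is done.

Besides the shell and the picture viewer there is one more tool, called after ">>>" in YAML: its name, and indented under it one key for each argument. servo_tool: Moves the arm, as the interface text tells. Its arguments: {"type":"object","properties":{"series":{"type":"array"},"claw":{"type":"number"},"grip_force":{"type":"number"}},"required":["series"]}

```bash
mkdir -p pics; cat > h.py <<'E'
import numpy as np, cv2
from station import telemetry, eyes, ticket, recognise, trace
def cam(n):
    c=eyes.calibration(n); return np.array(c["mtx"],float),c["k1"],np.array(c["rvec"],float),np.array(c["tvec"],float)
def proj(n,P):
    K,k,r,t=cam(n); return cv2.projectPoints(np.atleast_2d(np.array(P,float)),r,t,K,np.array([k,0,0,0.]))[0][:,0]
def onplane(n,uv,z):
    K,k,r,t=cam(n); R=cv2.Rodrigues(r)[0]
    xy=cv2.undistortPoints(np.array(uv,float).reshape(-1,1,2),K,np.array([k,0,0,0.]))[:,0]
    d=np.c_[xy,np.ones(len(xy))]@R; C=-R.T@t.ravel()
    return C+d*((z-C[2])/d[:,2])[:,None]
def save(n,f,crop=None,s=1):
    im=eyes.grab_frame(n)[:,:,::-1]
    if crop: im=im[crop[1]:crop[3],crop[0]:crop[2]]
    cv2.imwrite("pics/"+f,cv2.resize(im,None,fx=s,fy=s))
E
python3 - <<'E'
from h import *
np.set_printoptions(precision=4,suppress=True)
s=telemetry.get_state(); print(s)
a=eyes.grab_frame("top");b=eyes.grab_frame("side")
cv2.imwrite("pics/a.png",a[:,:,::-1]);cv2.imwrite("pics/b.png",b[:,:,::-1])
for n in ["top","side"]:
    K,k,r,t=cam(n);print(n,-cv2.Rodrigues(r)[0].T@t.ravel(),K[0,0])
    for o in ["oatcake_pale","oatcake_turned","griddle","rear_rim","turner","turner_handle","rest","rest_notch"]:
        print(o,[(np.round(d["position"],4).tolist(),round(d["conf"],2)) for d in recognise(n,o)[:2]])
E
```

```text
{'t': 0.0, 'q': array([ 1.4811,  0.3593,  0.0111, -0.0003, -1.2241, -0.2881]), 'qd': array([ 0.0006,  0.0001, -0.0009, -0.001 , -0.0004, -0.0011]), 'joint_efforts': array([  0.0004, -58.2723,  29.3048,   6.9972,   0.0069,  -0.0002]), 'eef_pos': array([0.2488, 0.6269, 0.2257]), 'ee_rot': array([ 3.14  , -0.0001, -0.3779]), 'force': array([0.9287, 0.5427, 0.3106]), 'moment': array([-0.0012, -0.0225, -0.0307]), 'gripper_force': 0.0, 'width': 0.08767747699136075}
top [ 0.3532 -0.0113  1.4477] 392.56508571559215
oatcake_pale [([0.6776, 0.0055, 0.0815], 0.96)]
oatcake_turned [([0.6347, 0.2116, 0.0789], 0.73), ([0.5776, 0.5139, 0.0207], 0.42)]
griddle [([0.5572, 0.1269, 0.0719], 0.71)]
rear_rim [([0.5528, 0.1266, 0.067], 0.94)]
turner [([0.5827, -0.2763, 0.0758], 0.8)]
turner_handle [([0.5872, -0.2737, 0.0732], 0.84)]
rest [([0.5547, -0.2701, 0.0747], 0.76), ([0.5524, 0.1289, 0.0656], 0.24)]
rest_notch [([0.5563, -0.2746, 0.0715], 0.88)]
side [-0.3948 -1.045   0.7606] 454.40450842554196
oatcake_pale [([0.669, -0.0052, 0.0783], 0.77)]
oatcake_turned [([0.5729, 0.5075, 0.0378], 0.66), ([0.6253, 0.1994, 0.0796], 0.5)]
griddle [([0.5394, 0.0867, 0.0649], 0.75)]
rear_rim []
turner [([0.5673, -0.288, 0.0781], 0.81), ([0.465, 0.4845, 0.0777], 0.44)]
turner_handle [([0.563, -0.2824, 0.0784], 0.71), ([0.4771, -0.2866, 0.0748], 0.68)]
rest [([0.4728, -0.2913, 0.0751], 0.67)]
rest_notch [([0.4762, -0.2849, 0.0753], 0.66)]
```

View pics/a.png

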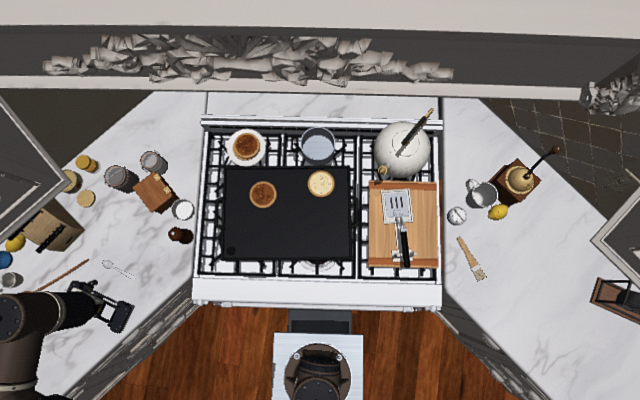

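View pics/b.png

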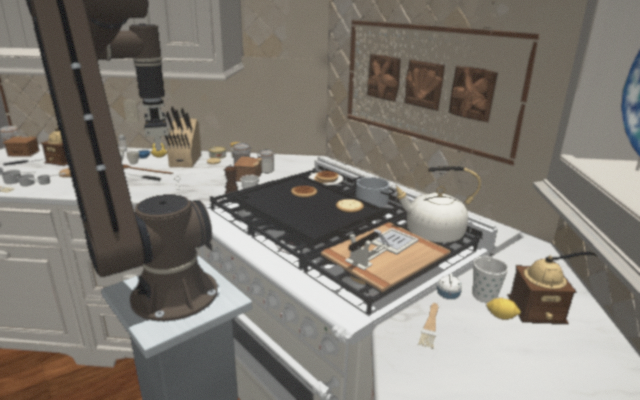

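```bash
cat > geo.py <<'E'
from h import *
np.set_printoptions(precision=4,suppress=True)
eyes.grab_frame("top")
def m(o,i=0):
    r=trace("top",o); return r[i]["mask"].astype(np.uint8), r[i]["conf"]
def rect(mask,z):
    c=max(cv2.findContours(mask,0,1)[0],key=cv2.contourArea)[:,0]
    P=onplane("top",c,z)[:,:2]; (cx,cy),(w,h),a=cv2.minAreaRect((P*1000).astype(np.float32)); return cx,cy,w,h,a
for z in (.06,.07,.08): print("griddle",z,rect(m("griddle")[0],z))
for o in ("oatcake_pale","oatcake_turned"):
    k,c=m(o); v=np.argwhere(k)[:,::-1].mean(0); print(o,c,v,onplane("top",[v],.08), rect(k,.08))
k,c=m("turner"); print("turner",c,k.sum(),rect(k,.05)); cv2.imwrite("pics/tm.png",k*255)
k2,c=m("rest"); print("rest",c,k2.sum(),rect(k2,.05))
im=eyes.grab_frame("top")[150:290,200:460,::-1]; cv2.imwrite("pics/c.png",cv2.resize(im,None,fx=3,fy=3,interpolation=cv2.INTER_CUBIC))
E
python3 geo.py
```

```text
griddle 0.06 (577.1206665039062, 125.54598999023438, 341.8382263183594, 515.2094116210938, 1.652864933013916)
griddle 0.07 (575.5070190429688, 124.55986022949219, 339.3748779296875, 511.4966735839844, 1.6528667211532593)
griddle 0.08 (573.893310546875, 123.57382202148438, 336.9114990234375, 507.78399658203125, 1.652868628501892)
oatcake_pale 0.83 [319.9338 183.851 ] [[0.6791 0.0073 0.08  ]] (678.8641357421875, 7.1712188720703125, 97.49983978271484, 97.34627532958984, 47.107017517089844)
oatcake_turned 0.89 [262.0017 195.0813] [[0.6325 0.2124 0.08  ]] (633.1013793945312, 212.35317993164062, 94.5704345703125, 100.0692367553711, 1.5792131423950195)
turner 0.65 776 (613.5543212890625, -271.16619873046875, 93.2176284790039, 79.77748107910156, 5.134469509124756)
rest 0.93 630 (545.3090209960938, -275.6573791503906, 255.65663146972656, 104.17530822753906, 4.744686603546143)
```

View pics/c.png

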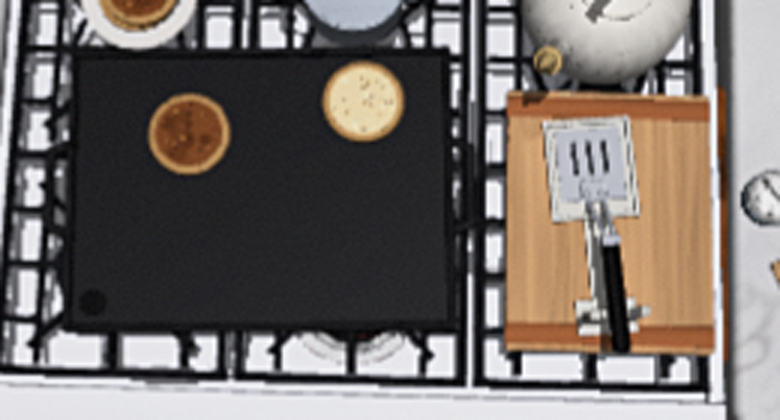

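>>> servo_tool:
  series:
    - [[25, 25, 0, 0.125], [25, 25, 0, 0.125], [25, 25, 0, 0.125], [20, 30, 0, 0.125], [20, 30, 0, 0.125], [10, 30, 0, 0.125], [10, 30, 0, 0.125], [0, 30, 0, 0.125], [0, 30, 0, 0.125], [0, 0, 0, 0.125]]
  claw: -1

```text
t: 2.18
eef_pos: [0.163, 0.394, 0.2274]
ee_rot: [3.14, 0.002, -1.614]
force: [0.8, -0.2, 1.0]
width: 0.0876
gripper_force: 0.0
```

```bash
python3 - <<'E'
from h import *
save("side","d.png",(310,200,470,300),5)
E
```

```text
(no output)
```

View pics/d.png

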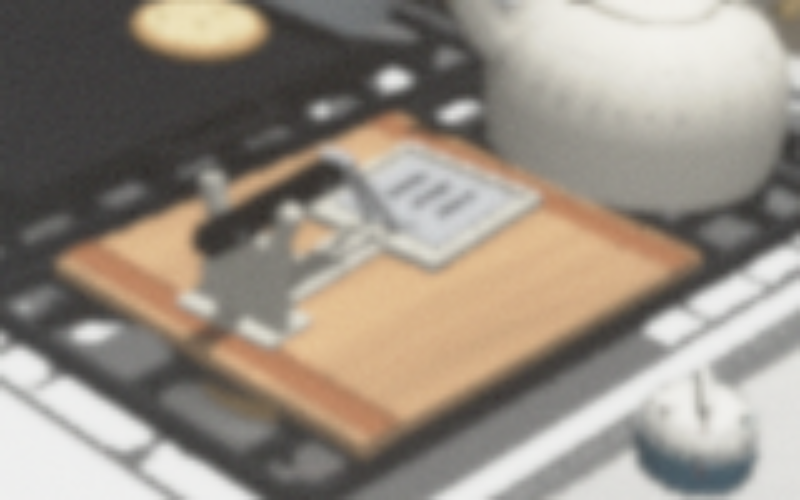

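>>> servo_tool:
  series:
    - [[-13, 38, 0, 0.125], [-13, 38, 0, 0.125], [-13, 38, 0, 0.125], [-13, 38, 0, 0.125], [-10, 38, 0, 0.125], [-10, 38, 0, 0.125], [-10, 38, 0, 0.125], [0, 38, 0, 0.125], [0, 38, 0, 0.125], [0, 38, 0, 0.125]]

```text
t: 3.07
eef_pos: [-0.0558, 0.6731, 0.2228]
ee_rot: [3.132, -0.078, -2.728]
force: [-0.6, 0.3, 0.6]
width: 0.0879
gripper_force: 0.0
```

```bash
cat > plan.py <<'E'
import sys
from h import *
# usage: rows(waypoints[(x,y,z,yaw)], n)  prints tool-frame rows from the current pose
def tool(yaw): return np.array([[np.cos(yaw),np.sin(yaw),0],[np.sin(yaw),-np.cos(yaw),0],[0,0,-1]])
def plan(start,end,n):
    s=np.array(start,float);e=np.array(end,float);out=[];p=s.copy()
    for i in range(1,n+1):
        q=s+(e-s)*i/n
        out.append([*np.round(tool(p[3])@((q-p)[:3]*1000),1).tolist(),round(-(q-p)[3],3)]);p=q
    return out
def cur():
    s=telemetry.get_state(); y=s["ee_rot"][2]
    return [*s["eef_pos"],y if y<1.6 else y-2*np.pi]
E
python3 - <<'E'
from plan import *
from scipy.optimize import least_squares
np.set_printoptions(precision=4,suppress=True)
print(telemetry.get_state()["q"],cur(),telemetry.get_state()["ee_rot"])
L=np.array([[0,0,.003],[-.1,0,.061],[-.225,0,.061]])
o=np.array([[397.1,206.4],[403.3,229.3],[407,266.7],[394.8,240.6],[379,233.6],[350.6,248]])
def P(p):
    c,s=np.cos(p[3]),np.sin(p[3]); return L@np.array([[c,s,0],[-s,c,0],[0,0,1]])+p[:3]
f=lambda p:(np.r_[proj("top",P(p)),proj("side",P(p))]-o).ravel()
r=least_squares(f,[.61,-.27,.03,.08]);print(r.x,r.fun)
print("handle -130:",r.x[:3]+np.array([-.13*np.cos(r.x[3]),-.13*np.sin(r.x[3]),.061]))
E
```

```text
[ 1.8947  0.3731  0.0566 -0.083  -1.2528 -3.0267] [np.float64(-0.05576663086965534), np.float64(0.6731420509894909), np.float64(0.22276782580718069), np.float64(-2.728256641651468)] [ 3.132  -0.0782 -2.7283]
[ 0.6142 -0.27    0.0689  0.0955] [ 0.0346 -2.1754  0.0005  0.8558  0.1128  0.7369  0.9168 -1.1345 -1.1281
  0.2233 -0.0792  1.0508]
handle -130: [ 0.4848 -0.2824  0.1299]
```

```bash
python3 - <<'E'
from plan import *
c=cur(); a=[.25,.52,.24,-2.75]; b=[.48,.27,.25,-2.95]
print(plan(c,a,10));print(plan(a,b,10));print(plan(b,[.49,-.03,.25,-3.046],10))
E
```

```text
[[-21.9, -26.3, -1.7, np.float64(0.002)], [-21.9, -26.3, -1.7, np.float64(0.002)], [-22.0, -26.2, -1.7, np.float64(0.002)], [-22.0, -26.2, -1.7, np.float64(0.002)], [-22.1, -26.1, -1.7, np.float64(0.002)], [-22.1, -26.1, -1.7, np.float64(0.002)], [-22.2, -26.0, -1.7, np.float64(0.002)], [-22.2, -26.0, -1.7, np.float64(0.002)], [-22.3, -25.9, -1.7, np.float64(0.002)], [-22.4, -25.9, -1.7, np.float64(0.002)]]
[[-11.7, -31.9, -1.0, np.float64(0.02)], [-12.4, -31.6, -1.0, np.float64(0.02)], [-13.0, -31.4, -1.0, np.float64(0.02)], [-13.6, -31.1, -1.0, np.float64(0.02)], [-14.2, -30.8, -1.0, np.float64(0.02)], [-14.8, -30.6, -1.0, np.float64(0.02)], [-15.5, -30.3, -1.0, np.float64(0.02)], [-16.1, -29.9, -1.0, np.float64(0.02)], [-16.6, -29.6, -1.0, np.float64(0.02)], [-17.2, -29.3, -1.0, np.float64(0.02)]]
[[4.7, -29.6, 0.0, np.float64(0.01)], [4.4, -29.7, 0.0, np.float64(0.01)], [4.2, -29.7, 0.0, np.float64(0.01)], [3.9, -29.8, 0.0, np.float64(0.01)], [3.6, -29.8, 0.0, np.float64(0.01)], [3.3, -29.8, 0.0, np.float64(0.01)], [3.0, -29.9, 0.0, np.float64(0.01)], [2.7, -29.9, 0.0, np.float64(0.01)], [2.4, -29.9, 0.0, np.float64(0.01)], [2.2, -29.9, 0.0, np.float64(0.01)]]
```

>>> servo_tool:
  series:
    - [[-22, -26, -2, 0], [-22, -26, -2, 0], [-22, -26, -2, 0], [-22, -26, -2, 0], [-22, -26, -2, 0], [-22, -26, -2, 0], [-22, -26, -2, 0], [-22, -26, -2, 0], [-22, -26, -2, 0], [-22, -26, -2, 0]]

```text
t: 3.9
eef_pos: [0.2552, 0.5189, 0.2234]
ee_rot: [3.133, -0.077, -2.731]
force: [0.4, -0.3, 0.1]
width: 0.0878
gripper_force: 0.0
```

>>> servo_tool:
  series:
    - [[-12, -32, -1, 0.02], [-12, -32, -1, 0.02], [-13, -31, -1, 0.02], [-14, -31, -1, 0.02], [-14, -31, -1, 0.02], [-15, -31, -1, 0.02], [-15, -30, -1, 0.02], [-16, -30, -1, 0.02], [-17, -30, -1, 0.02], [-17, -29, -1, 0.02]]

```text
t: 4.73
eef_pos: [0.4889, 0.2713, 0.2217]
ee_rot: [-3.135, -0.077, -2.933]
force: [-0.7, 1.0, 0.1]
width: 0.0875
gripper_force: 0.0
```

```bash
python3 - <<'E'
from plan import *
c=cur(); c[3]=-2.93
print(telemetry.get_state()["q"])
for r in plan(c,[.79,.17,.26,-3.0],10): print([float(v) for v in r])
# approx neglects the small tilt: z drifts by +77 mm per m along tool x
E
```

```text
[ 0.82843451  0.22029841 -0.17824048 -0.04132778 -1.23938133 -2.17564382]
[-27.3, -16.2, -3.8, 0.007]
[-27.4, -16.0, -3.8, 0.007]
[-27.5, -15.8, -3.8, 0.007]
[-27.6, -15.6, -3.8, 0.007]
[-27.8, -15.5, -3.8, 0.007]
[-27.9, -15.3, -3.8, 0.007]
[-28.0, -15.1, -3.8, 0.007]
[-28.1, -14.9, -3.8, 0.007]
[-28.2, -14.7, -3.8, 0.007]
[-28.3, -14.5, -3.8, 0.007]
```

>>> servo_tool:
  series:
    - [[-27, -16, -6, 0], [-27, -16, -6, 0], [-27, -16, -6, 0], [-28, -16, -6, 0], [-28, -15, -6, 0], [-28, -15, -6, 0], [-28, -15, -6, 0], [-28, -15, -6, 0], [-28, -15, -6, 0], [-28, -15, -6, 0]]

```text
t: 5.57
eef_pos: [0.7956, 0.1788, 0.2608]
ee_rot: [-3.135, -0.078, -2.932]
force: [0.2, 0.4, 0.5]
width: 0.0875
gripper_force: 0.0
```

>>> servo_tool:
  series:
    - [[-6, 0, 0, 0], [-6, 0, 0, 0], [-6, 0, 0, 0], [-6, 0, 0, 0], [-6, 0, 0, 0], [-6, 0, 0, 0], [0, 0, 0, 0], [0, 0, 0, 0], [0, 0, 0, 0], [0, 0, 0, 0]]

```text
t: 6.4
eef_pos: [0.8286, 0.1878, 0.259]
ee_rot: [-3.135, -0.077, -2.935]
force: [-0.8, 0.4, -0.3]
width: 0.0876
gripper_force: 0.0
```

```bash
python3 -c "
from plan import *
print(telemetry.get_state()['q'])
for z in (0,.3): print(onplane('top',[[320,90],[320,100],[320,122],[320,130]],z)[:,0])"
```

```text
[ 0.44534406  0.71463273  0.68198287 -0.01136019 -1.61451792 -1.8089855 ]
[1.08003929 1.03755944 0.94570014 0.91282042]
[0.92941751 0.8957405  0.82291665 0.79685039]
```

>>> servo_tool:
  series:
    - [[-8, 0, 0, 0], [-8, 0, 0, 0], [-8, 0, 0, 0], [-8, 0, 0, 0], [-8, 0, 0, 0], [0, 0, 0, 0], [0, 0, 0, 0], [0, 0, 0, 0], [0, 0, 0, 0], [0, 0, 0, 0]]

```text
t: 7.23
eef_pos: [0.8676, 0.1958, 0.2563]
ee_rot: [-3.135, -0.077, -2.935]
force: [-0.6, -0.0, -1.2]
width: 0.0876
gripper_force: 0.0
```

```bash
cat >> plan.py <<'E'
from scipy.spatial.transform import Rotation as Ro
def plan2(end,n,start=None,rot=None):
    """exact with tilt: end=(x,y,z,dyaw); constant-twist interpolation"""
    s=telemetry.get_state(); p0=np.array(s["eef_pos"] if start is None else start,float)
    R=Ro.from_euler("xyz",s["ee_rot"] if rot is None else rot); e=np.array(end[:3]); dr=-end[3]/n; out=[]
    for i in range(n):
        d=R.inv().apply((e-p0)/n)*1000; out.append([round(float(v),1) for v in d]+[round(dr,3)]); R=R*Ro.from_rotvec([0,0,dr])
    return out,R.as_euler("xyz")
E
python3 - <<'E'
from plan import *
a=[.5,0.0,.24,-.05]; r,o=plan2(a,13); print(r)
b=[.485,-.282,.21,-.061]; r,o=plan2(b,10,a[:3],o); print(r,o)
E
```

```text
[[30.6, -8.9, 3.7, 0.004], [30.5, -9.0, 3.7, 0.004], [30.5, -9.1, 3.7, 0.004], [30.5, -9.3, 3.7, 0.004], [30.4, -9.4, 3.7, 0.004], [30.4, -9.5, 3.7, 0.004], [30.4, -9.6, 3.7, 0.004], [30.3, -9.7, 3.7, 0.004], [30.3, -9.8, 3.7, 0.004], [30.3, -10.0, 3.7, 0.004], [30.2, -10.1, 3.7, 0.004], [30.2, -10.2, 3.7, 0.004], [30.1, -10.3, 3.7, 0.004]]
[[5.6, -27.6, 3.7, 0.006], [5.5, -27.6, 3.7, 0.006], [5.3, -27.6, 3.7, 0.006], [5.1, -27.7, 3.7, 0.006], [5.0, -27.7, 3.7, 0.006], [4.8, -27.7, 3.7, 0.006], [4.6, -27.8, 3.7, 0.006], [4.5, -27.8, 3.7, 0.006], [4.3, -27.8, 3.7, 0.006], [4.1, -27.8, 3.7, 0.006]] [-3.12616485 -0.07525811 -3.04617837]
```

>>> servo_tool:
  series:
    - [[39, -12, 5, 0.005], [39, -12, 5, 0.005], [39, -12, 5, 0.005], [39, -12, 5, 0.005], [39, -12, 5, 0.005], [39, -12, 5, 0.005], [39, -12, 5, 0.005], [39, -13, 5, 0.005], [39, -13, 5, 0.005], [39, -13, 5, 0.005]]

```text
t: 8.07
eef_pos: [0.5032, 0.002, 0.2371]
ee_rot: [-3.131, -0.075, -2.985]
force: [0.7, -0.2, 0.5]
width: 0.088
gripper_force: 0.0
```

>>> servo_tool:
  series:
    - [[6, -28, 4, 0.006], [5, -28, 4, 0.006], [5, -28, 4, 0.006], [5, -28, 4, 0.006], [5, -28, 4, 0.006], [5, -28, 4, 0.006], [5, -28, 4, 0.006], [4, -28, 4, 0.006], [4, -28, 4, 0.006], [4, -28, 4, 0.006]]

```text
t: 8.9
eef_pos: [0.491, -0.283, 0.2048]
ee_rot: [-3.126, -0.075, -3.045]
force: [0.6, 0.1, -0.1]
width: 0.0878
gripper_force: 0.0
```

```bash
python3 - <<'E'
from h import *
s=telemetry.get_state();print(s["eef_pos"],s["ee_rot"],s["t"])
a=eyes.grab_frame("top")[160:280,340:460,::-1];b=eyes.grab_frame("side")[170:300,290:450,::-1]
A=cv2.resize(a,(480,480));B=cv2.resize(b,(591,480))
cv2.imwrite("pics/e.png",cv2.resize(np.hstack([A,B])[:,:],(800,358)))
print(proj("top",[s["eef_pos"]]),proj("side",[s["eef_pos"]]))
E
```

```text
[ 0.49095471 -0.28302372  0.2047824 ] [-3.12560362 -0.07469175 -3.04536895] 8.9
[[409.21964414 234.85027006]] [[375.0351229  213.43890133]]
```

View pics/e.png

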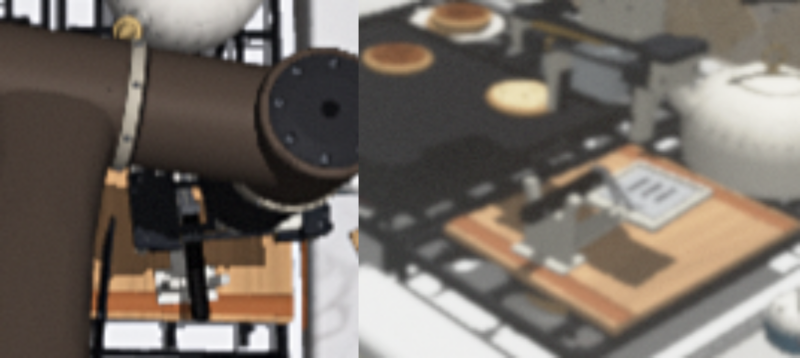

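>>> servo_tool:
  series:
    - [[0, 0, 10, 0], [0, 0, 10, 0], [0, 0, 10, 0], [0, 0, 10, 0], [0, 0, 10, 0], [0, 0, 10, 0], [0, 0, 10, 0], [0, 0, 10, 0], [0, 0, 7, 0], [0, 0, 6, 0]]

```text
t: 9.83
eef_pos: [0.4842, -0.2837, 0.1104]
ee_rot: [-3.126, -0.077, -3.045]
force: [0.2, -0.1, -0.4]
width: 0.088
gripper_force: 0.0
```

>>> servo_tool:
  series:
    - [[0, 0, 0, 0], [0, 0, 0, 0], [0, 0, 0, 0], [0, 0, 0, 0], [0, 0, 0, 0], [0, 0, 0, 0], [0, 0, 0, 0], [0, 0, 0, 0], [0, 0, 0, 0], [0, 0, 0, 0]]
  claw: 1
  grip_force: 50

```text
t: 10.67
eef_pos: [0.4845, -0.2838, 0.1115]
ee_rot: [-3.126, -0.076, -3.045]
force: [0.6, 0.3, 0.4]
width: 0.0266
gripper_force: 0.2
```

>>> servo_tool:
  series:
    - [[0, 0, 0, 0], [0, 0, 0, 0], [0, 0, 0, 0], [0, 0, 0, 0], [0, 0, 0, 0], [0, 0, 0, 0], [0, 0, -6, 0], [0, 0, -10, 0], [0, 0, -14, 0], [0, 0, -14, 0]]

```text
t: 11.5
eef_pos: [0.4878, -0.2828, 0.1564]
ee_rot: [-3.126, -0.076, -3.045]
force: [-0.3, -0.5, -2.3]
width: 0.0199
gripper_force: 49.7
```

>>> servo_tool:
  series:
    - [[0, 0, -14, 0], [0, 0, -14, 0], [0, 0, 0, 0], [0, 0, 0, 0], [0, 0, 0, 0], [0, 0, 0, 0], [0, 0, 0, 0], [0, 0, 0, 0], [0, 0, 0, 0], [0, 0, 0, 0]]
  grip_force: 60

```text
t: 12.33
eef_pos: [0.4898, -0.2821, 0.183]
ee_rot: [-3.126, -0.077, -3.045]
force: [-0.3, -0.6, -1.1]
width: 0.0197
gripper_force: 59.7
```

```bash
cat > tf.py <<'E'
from plan import *
# turner geometry relative to the tool, from the grasp: handle point g behind blade centre by D
D=.130
def blade(s):
    R=Ro.from_euler("xyz",s["ee_rot"]); z=R.apply([0,0,1]); x=-R.apply([1,0,0]); x[2]=0;x/=np.linalg.norm(x)
    g=s["eef_pos"]-.019*z; return g,x
E
python3 - <<'E'
from tf import *
s=telemetry.get_state();print(s["eef_pos"],s["ee_rot"],s["t"],s["width"],s["gripper_force"],s["force"])
g,x=blade(s);c=g+D*x-[0,0,.061]; print("blade c",c)
a=eyes.grab_frame("top")[150:270,320:480,::-1];b=eyes.grab_frame("side")[160:290,300:460,::-1]
f=5; A=cv2.resize(a.copy(),None,fx=f,fy=f);B=cv2.resize(b.copy(),None,fx=f,fy=f)
y=np.array([-x[1],x[0],0])
for u,v in ((.043,.039),(.043,-.039),(-.043,.039),(-.043,-.039)):
    P=c+u*x+v*y+[0,0,.002]
    for I,n,o in((A,"top",(320,150)),(B,"side",(300,160))): cv2.circle(I,tuple(int(k) for k in (proj(n,P)[0]-o+.5)*f),4,(0,0,255),1)
cv2.imwrite("pics/f.png",cv2.resize(np.hstack([A[:600],B[:600]]),(800,300)))
E
```

```text
[ 0.48976744 -0.28213435  0.18295974] [-3.12617746 -0.07658961 -3.04519656] 12.3333 0.019663755851286123 59.673768281936646 [-0.27379197 -0.56985662 -1.09932146]
blade c [ 0.62058258 -0.26919084  0.14090179]
```

View pics/f.png

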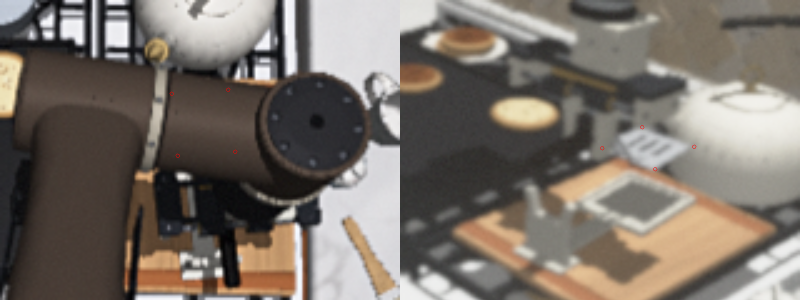

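```bash
python3 - <<'E'
from plan import *
a=[.436,0,.160,-.067]; r,o=plan2(a,10); print(r,o)
r,o=plan2([.436,0,.122,0],10,a[:3],o); print(r[0],o)
E
```

```text
[[2.5, 28.6, 2.1, 0.007], [2.6, 28.6, 2.1, 0.007], [2.8, 28.6, 2.1, 0.007], [3.0, 28.6, 2.1, 0.007], [3.2, 28.6, 2.1, 0.007], [3.4, 28.5, 2.1, 0.007], [3.6, 28.5, 2.1, 0.007], [3.8, 28.5, 2.1, 0.007], [4.0, 28.5, 2.1, 0.007], [4.2, 28.4, 2.1, 0.007]] [-3.12100022 -0.0750925  -3.11238311]
[-0.3, 0.1, 3.8, 0.0] [-3.12100022 -0.0750925  -3.11238311]
```

>>> servo_tool:
  series:
    - [[2, 29, 2, 0.007], [3, 29, 2, 0.007], [3, 28, 2, 0.007], [3, 28, 2, 0.007], [3, 28, 2, 0.007], [3, 28, 2, 0.007], [4, 28, 2, 0.007], [4, 28, 2, 0.007], [4, 28, 2, 0.007], [4, 28, 2, 0.004]]

```text
t: 13.27
eef_pos: [0.4364, -0.0021, 0.1609]
ee_rot: [-3.121, -0.074, -3.113]
force: [0.4, -0.2, -1.4]
width: 0.0193
gripper_force: 59.7
```

>>> servo_tool:
  series:
    - [[0, 0, 0, 0], [0, 0, 6, 0], [0, 0, 6, 0], [0, 0, 6, 0], [0, 0, 6, 0], [0, 0, 6, 0], [0, 0, 4, 0], [0, 0, 4, 0], [0, 0, 2, 0], [0, 0, 0, 0]]

```text
t: 14.1
eef_pos: [0.4336, -0.0045, 0.1204]
ee_rot: [-3.121, -0.076, -3.113]
force: [-0.6, -0.5, -2.3]
width: 0.0193
gripper_force: 59.7
```

```bash
cat > look.py <<'E'
import sys
from tf import *
np.set_printoptions(precision=4,suppress=True)
s=telemetry.get_state();print(s["eef_pos"],s["ee_rot"],"t",s["t"],"F",s["force"],"M",s["moment"],s["q"][5])
g,x=blade(s);c=g+D*x-[0,0,.061]; print("blade c",c,"front",c+.043*x,"yaw",np.arctan2(x[1],x[0]))
y=np.array([-x[1],x[0],0])
T=(230,150,390,270);S=(260,140,420,260);f=5
if len(sys.argv)>1:
    im=[]
    for n,o in(("top",T),("side",S)):
        I=cv2.resize(eyes.grab_frame(n)[o[1]:o[3],o[0]:o[2],::-1].copy(),None,fx=f,fy=f,interpolation=cv2.INTER_CUBIC)
        for u,v in ((.043,.039),(.043,-.039),(-.043,.039),(-.043,-.039)):
            p=proj(n,c+u*x+v*y+[0,0,.002])[0]; cv2.circle(I,tuple(int(k) for k in (p-o[:2]+.5)*f),4,(0,0,255),1)
        im.append(I)
        for q in ("oatcake_pale","oatcake_turned"): print(n,q,[(np.round(d["position"],3).tolist(),round(d["conf"],2)) for d in recognise(n,q)[:2]])
    cv2.imwrite("pics/"+sys.argv[1],cv2.resize(np.vstack(im),(600,900))[:, :] if 0 else cv2.resize(np.hstack(im),(800,300)))
E
python3 look.py g.png
```

```text
[ 0.4336 -0.0045  0.1204] [-3.1207 -0.0757 -3.1128] t 14.1 F [-0.5775 -0.5111 -2.2574] M [ 0.1842 -0.4295 -0.0079] -1.9703090423771727
blade c [ 0.565  -0.0003  0.0783] front [0.608  0.0009 0.0783] yaw 0.028797889292015225
top oatcake_pale [([0.675, 0.003, 0.079], 0.67), ([0.574, -0.485, 0.055], 0.64)]
top oatcake_turned [([0.633, 0.213, 0.08], 0.68)]
side oatcake_pale [([0.665, -0.006, 0.076], 0.68)]
side oatcake_turned []
```

View pics/g.png

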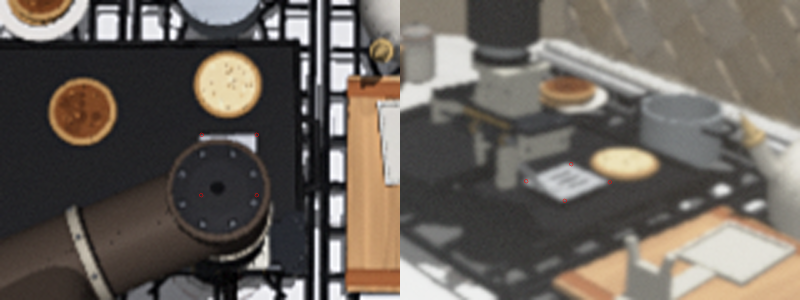

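>>> servo_tool:
  series:
    - [[0, 0, 2, 0], [0, 0, 2, 0], [0, 0, 2, 0], [0, 0, 1, 0], [0, 0, 1, 0], [0, 0, 1, 0], [0, 0, 1, 0], [0, 0, 0, 0], [0, 0, 0, 0], [0, 0, 0, 0]]

```text
t: 15.23
eef_pos: [0.4332, -0.0045, 0.111]
ee_rot: [-3.121, -0.075, -3.112]
force: [0.9, -0.2, -1.6]
width: 0.0197
gripper_force: 59.7
```

>>> servo_tool:
  series:
    - [[0, 0, 1, 0], [0, 0, 1, 0], [0, 0, 1, 0], [0, 0, 0.5, 0], [0, 0, 0, 0], [0, 0, 0, 0], [0, 0, 0, 0], [0, 0, 0, 0], [0, 0, 0, 0], [0, 0, 0, 0]]

```text
t: 16.07
eef_pos: [0.4329, -0.0046, 0.1075]
ee_rot: [-3.121, -0.075, -3.112]
force: [-1.4, -0.4, -0.2]
width: 0.0198
gripper_force: 59.7
```

>>> servo_tool:
  series:
    - [[0, 0, 1, 0], [0, 0, 1, 0], [0, 0, 0, 0], [0, 0, 0, 0], [0, 0, 0, 0], [0, 0, 0, 0], [0, 0, 0, 0], [0, 0, 0, 0], [0, 0, 0, 0], [0, 0, 0, 0]]

```text
t: 16.9
eef_pos: [0.4328, -0.0047, 0.106]
ee_rot: [-3.121, -0.074, -3.112]
force: [-4.0, -1.0, 9.0]
width: 0.0195
gripper_force: 59.7
```

```bash
python3 look.py
```

```text
[ 0.4328 -0.0047  0.106 ] [-3.1209 -0.0744 -3.1121] t 16.9 F [-4.0487 -1.0239  9.0451] M [0.0141 0.9046 0.0724] -1.9699210816022164
blade c [ 0.5641 -0.0005  0.0639] front [0.6071 0.0008 0.0639] yaw 0.029471582756275826
```

>>> servo_tool:
  series:
    - [[-5, 0, -0.9, 0], [-5, 0, -0.4, 0], [-5, 0, -0.4, 0], [-5, 0, -0.4, 0], [-5, 0, -0.4, 0], [-5, 0, -0.4, 0], [-5, 0, -0.4, 0], [-5, 0, -0.4, 0], [-5, 0, -0.4, 0], [0, 0, 0, 0]]

```text
t: 17.73
eef_pos: [0.4788, -0.003, 0.1065]
ee_rot: [-3.121, -0.074, -3.112]
force: [-1.9, -0.2, 3.6]
width: 0.02
gripper_force: 59.7
```

```bash
python3 look.py h.png
```

```text
[ 0.4788 -0.003   0.1065] [-3.121  -0.0742 -3.112 ] t 17.7333 F [-1.884  -0.1527  3.5937] M [ 0.5292 -0.0139  0.0855] -1.9337862737817775
blade c [0.6101 0.0012 0.0644] front [0.6531 0.0025 0.0644] yaw 0.029610929140572076
top oatcake_pale [([0.692, 0.003, 0.079], 0.63), ([0.481, 0.482, 0.108], 0.27)]
top oatcake_turned [([0.635, 0.212, 0.077], 0.6), ([0.574, -0.275, 0.074], 0.55)]
side oatcake_pale [([0.678, -0.002, 0.079], 0.47)]
side oatcake_turned []
```

View pics/h.png

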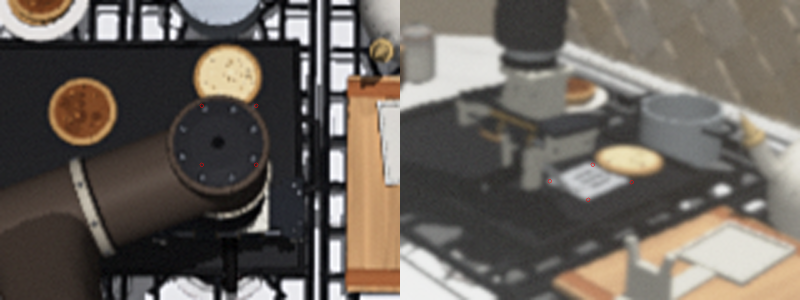

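>>> servo_tool:
  series:
    - [[-4, 0, -0.3, 0], [-4, 0, -0.3, 0], [-4, 0, -0.3, 0], [-4, 0, -0.3, 0], [-4, 0, -0.3, 0], [-4, 0, -0.3, 0], [-4, 0, -0.3, 0], [0, 0, 0, 0], [0, 0, 0, 0], [0, 0, 0, 0]]

```text
t: 18.87
eef_pos: [0.5056, -0.0025, 0.1063]
ee_rot: [-3.121, -0.076, -3.112]
force: [-2.8, 0.2, 6.7]
width: 0.0196
gripper_force: 59.7
```

```bash
cat > oat.py <<'E'
from tf import *
np.set_printoptions(precision=4,suppress=True)
s=telemetry.get_state(); g,x=blade(s);c=g+D*x-[0,0,.061]
print(s["eef_pos"],s["ee_rot"],"t",round(s["t"],2),"F",s["force"],"front",c+.043*x)
eyes.grab_frame("top"); 
for o in ("oatcake_pale","oatcake_turned"):
  for n in ("top","side"):
    if n=="side": eyes.grab_frame("side")
    else: eyes.grab_frame("top")
    for r in trace(n,o)[:2]:
        k=r["mask"].astype(np.uint8); c_=max(cv2.findContours(k,0,1)[0],key=cv2.contourArea)
        P=onplane(n,c_[:,0],.0765+.001); lo,hi=P.min(0),P.max(0)
        print(o,n,round(r["conf"],2),"px",k.sum(),"x",lo[0],hi[0],"y",lo[1],hi[1],"top-row",c_[:,0,1].min())
E
python3 oat.py
```

```text
[ 0.5056 -0.0025  0.1063] [-3.1207 -0.0755 -3.1122] t 18.87 F [-2.8293  0.2077  6.657 ] front [0.68   0.003  0.0643]
oatcake_pale top 0.48 px 203 x 0.6877274727046268 0.7384273786518288 y -0.0392955601686464 0.05105909306120035 top-row 168
oatcake_pale side 0.74 px 228 x 0.6402493846496113 0.7315112627616494 y -0.04795363172076883 0.04875175036783386 top-row 198
oatcake_pale side 0.33 px 488 x 0.46580179016175277 0.5737579897254035 y -0.5728281793913219 -0.49415799643539227 top-row 274
oatcake_turned top 0.72 px 457 x 0.5998267868000846 0.6813976483101198 y 0.16618915832841366 0.25950288355042106 top-row 182
oatcake_turned side 0.63 px 71 x 0.5788779330882761 0.6213892324005361 y 0.16696247272822506 0.2468760151610967 top-row 188
oatcake_turned side 0.22 px 1326 x 0.40107975642932 0.668581798799067 y -0.33238687448877324 -0.1693878657814739 top-row 229
```

```bash
python3 - <<'E'
from plan import *
s=telemetry.get_state()
p=s["eef_pos"]+[0,0,.011]; a=[.416,-.118,.117,.57]
r,o=plan2(a,20,p); print(r,o)
r,_=plan2([.506,-.0025,.1173,0],5); print(r[0])
E
```

```text
[[4.6, -5.6, 0.5, -0.028], [4.8, -5.5, 0.5, -0.028], [5.0, -5.4, 0.5, -0.028], [5.1, -5.2, 0.5, -0.028], [5.2, -5.1, 0.5, -0.028], [5.4, -4.9, 0.5, -0.028], [5.5, -4.8, 0.5, -0.028], [5.7, -4.6, 0.5, -0.028], [5.8, -4.4, 0.5, -0.028], [5.9, -4.3, 0.5, -0.028], [6.0, -4.1, 0.5, -0.028], [6.1, -3.9, 0.5, -0.028], [6.3, -3.8, 0.5, -0.028], [6.4, -3.6, 0.5, -0.028], [6.5, -3.4, 0.5, -0.028], [6.6, -3.2, 0.5, -0.028], [6.6, -3.0, 0.5, -0.028], [6.7, -2.8, 0.5, -0.028], [6.8, -2.6, 0.5, -0.028], [6.9, -2.4, 0.5, -0.028]] [ 3.11839192 -0.07470073 -2.54055725]
[0.1, -0.0, -2.2, 0.0]
```

>>> servo_tool:
  series:
    - [[0, 0, -2, 0], [0, 0, -2.5, 0], [0, 0, -2.5, 0], [0, 0, -2.5, 0], [0, 0, -2.5, 0], [0, 0, 0, 0], [4, 0, 0.3, 0], [5, 0, 0.4, 0], [5, 0, 0.4, 0], [0, 0, 0, 0]]

```text
t: 20.15
eef_pos: [0.4913, -0.0027, 0.1179]
ee_rot: [-3.121, -0.076, -3.113]
force: [-0.1, -0.9, -2.6]
width: 0.0196
gripper_force: 59.7
```

```bash
python3 oat.py | grep -v turned
```

```text
[ 0.4913 -0.0027  0.1179] [-3.121  -0.0757 -3.1126] t 20.15 F [-0.1196 -0.8568 -2.6289] front [0.6657 0.0027 0.0759]
oatcake_pale top 0.64 px 242 x 0.6729292632664826 0.7273504132697785 y -0.03963234287698308 0.05055432693231888 top-row 171
oatcake_pale side 0.44 px 192 x 0.6463790125184179 0.7170381924265015 y -0.0420760166503471 0.06464267882619512 top-row 199
```

>>> servo_tool:
  series:
    - [[3.9, -5.6, 0.4, -0.028], [4.1, -5.5, 0.4, -0.028], [4.3, -5.4, 0.4, -0.028], [4.4, -5.3, 0.4, -0.028], [4.5, -5.2, 0.4, -0.028], [4.7, -5, 0.4, -0.028], [4.8, -4.9, 0.4, -0.028], [5, -4.8, 0.4, -0.028], [5.1, -4.6, 0.4, -0.028], [5.2, -4.5, 0.4, -0.028]]

```text
t: 21.43
eef_pos: [0.4549, -0.0603, 0.1182]
ee_rot: [3.141, -0.077, -2.83]
force: [0.7, -0.7, -2.1]
width: 0.02
gripper_force: 59.7
```

```bash
python3 oat.py | grep -v turned
```

```text
[ 0.4549 -0.0603  0.1182] [ 3.1406 -0.0775 -2.8302] t 21.43 F [ 0.6689 -0.7172 -2.1023] front [ 0.621  -0.0069  0.0762]
oatcake_pale top 0.84 px 476 x 0.5915725569035881 0.6761069189527616 y -0.04775205902694828 0.045362406042541464 top-row 185
oatcake_pale top 0.33 px 132 x 0.363690309092747 0.43548469451958677 y -0.10181410285351548 -0.06605485271030859 top-row 253
oatcake_pale side 0.59 px 145 x 0.6039565609157893 0.6720907803230749 y -0.044077027115530854 0.020697220728742804 top-row 204
```

>>> servo_tool:
  series:
    - [[5.3, -4.3, 0.4, -0.028], [5.4, -4.1, 0.4, -0.028], [5.6, -4, 0.4, -0.028], [5.7, -3.8, 0.4, -0.028], [5.8, -3.6, 0.4, -0.028], [5.9, -3.4, 0.4, -0.028], [5.9, -3.2, 0.4, -0.028], [6, -3, 0.4, -0.028], [6, -2.8, 0.4, -0.028], [6, -2.6, 0.4, -0.028]]

```text
t: 22.72
eef_pos: [0.4174, -0.1161, 0.1183]
ee_rot: [3.119, -0.074, -2.549]
force: [2.5, 3.3, -2.7]
width: 0.0195
gripper_force: 59.8
```

```bash
python3 oat.py | grep -v turned; python3 - <<'E'
from h import *
I=eyes.grab_frame("top")[150:250,240:360,::-1];J=eyes.grab_frame("side")[160:260,280:400,::-1]
cv2.imwrite("pics/i.png",cv2.resize(np.hstack([I,J]),(800,333),interpolation=cv2.INTER_CUBIC))
E
```

```text
[ 0.4174 -0.1161  0.1183] [ 3.1194 -0.0735 -2.5493] t 22.72 F [ 2.4597  3.3494 -2.7305] front [ 0.5623 -0.0191  0.0763]
oatcake_pale top 0.68 px 587 x 0.5242191774202556 0.6180894001999195 y -0.05279368481178133 0.03987786288755151 top-row 201
oatcake_pale side 0.4 px 84 x 0.5526825116284142 0.6037786962301024 y -0.04576743000539829 -4.279527593453736e-05 top-row 211
```

View pics/i.png

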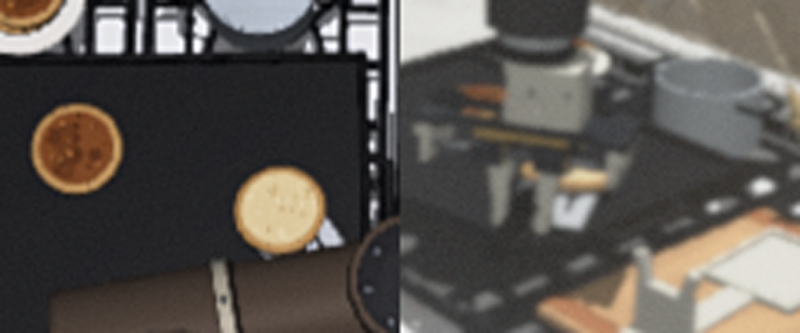

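>>> servo_tool:
  series:
    - [[0, 0, -4, 0], [0, 0, -4, 0], [-1, 0, -4, 0], [-1, 0, -4, 0], [-2, 0, -4, 0], [-2, 0, -4, 0], [-2, 0, -4, 0], [-2, 0, -4, 0], [-2, 0, -4, 0], [-3, 0, -4, 0]]

```text
t: 24.1
eef_pos: [0.4326, -0.1068, 0.1574]
ee_rot: [3.119, -0.074, -2.551]
force: [-0.8, 0.6, -1.8]
width: 0.0195
gripper_force: 59.7
```

```bash
python3 oat.py | grep -v turned; python3 - <<'E'
from h import *
J=eyes.grab_frame("side")[160:260,280:400,::-1];I=eyes.grab_frame("top")[150:250,240:360,::-1]
cv2.imwrite("pics/j.png",cv2.resize(np.hstack([I,J]),(800,333),interpolation=cv2.INTER_CUBIC))
E
```

```text
[ 0.4326 -0.1068  0.1574] [ 3.1192 -0.0744 -2.5508] t 24.1 F [-0.7686  0.6314 -1.807 ] front [ 0.5777 -0.01    0.1154]
oatcake_pale top 0.91 px 307 x 0.5624243244646351 0.6254300660946986 y -0.04105309971752277 0.04341897781286027 top-row 199
oatcake_pale top 0.63 px 1407 x 0.4159748391331633 0.6696161150010951 y -0.33394123347153143 -0.2114611277798795 top-row 189
oatcake_pale side 0.55 px 20 x 0.6475377943583331 0.6658589300692273 y 0.040314329699396856 0.07391804640789257 top-row 199
```

>>> servo_tool:
  series:
    - [[-5, 0, -2.4, 0], [-5, 0, -2.4, 0], [-5, 0, -2.4, 0], [-5, 0, -2.4, 0], [-5, 0, -2.4, 0], [-6, 0, -2, 0], [-7, 0, -0.5, 0], [-7, 0, -0.5, 0], [-7, 0, -0.5, 0], [-7, 0, -0.5, 0]]

```text
t: 25.48
eef_pos: [0.4832, -0.0733, 0.1685]
ee_rot: [3.119, -0.075, -2.551]
force: [-0.5, 0.1, -1.8]
width: 0.0194
gripper_force: 59.7
```

```bash
python3 oat.py
```

```text
[ 0.4832 -0.0733  0.1685] [ 3.1191 -0.0745 -2.5508] t 25.48 F [-0.5416  0.1234 -1.7798] front [0.6283 0.0235 0.1264]
oatcake_pale top 0.92 px 405 x 0.6261228327931636 0.7006130277470426 y -0.0005910521833228793 0.09217144994728116 top-row 178
oatcake_pale side 0.72 px 130 x 0.6042290703004103 0.6973377928106972 y -0.01233313024008087 0.05051463690142244 top-row 200
oatcake_turned top 0.86 px 566 x 0.5894997118386558 0.6813014880984132 y 0.16548308992497743 0.2599431064925201 top-row 182
oatcake_turned top 0.6 px 1362 x 0.4163388394853445 0.665952047075534 y -0.33045087173290294 -0.2150344488484728 top-row 190
oatcake_turned side 0.75 px 151 x 0.5958200466517594 0.6978719647264511 y -0.010762131600861258 0.05921855336281334 top-row 199
oatcake_turned side 0.57 px 171 x 0.5818215879855433 0.6707668251941206 y 0.15785026704856708 0.24760720807107361 top-row 187
```

```bash
python3 - <<'E'
from h import *
for n in("top","side"):
    im=eyes.grab_frame(n)
    for P in ([.652,.046,.0765],[.67,.05,.0765],[.67,.06,.0765],[.633,.212,.0765]):
        u,v=proj(n,P)[0].round().astype(int); print(n,P,u,v,np.median(im[v-2:v+3,u-2:u+3].reshape(-1,3),0))
I=eyes.grab_frame("top")[150:250,240:360,::-1];J=eyes.grab_frame("side")[160:260,280:400,::-1]
cv2.imwrite("pics/k.png",cv2.resize(np.hstack([I,J]),(800,333),interpolation=cv2.INTER_CUBIC))
E
```

```text
top [0.652, 0.046, 0.0765] 309 191 [103.  57.  33.]
top [0.67, 0.05, 0.0765] 308 186 [116.  67.  36.]
top [0.67, 0.06, 0.0765] 305 186 [105.  59.  33.]
top [0.633, 0.212, 0.0765] 262 195 [103.  57.  31.]
side [0.652, 0.046, 0.0765] 336 202 [193. 195. 197.]
side [0.67, 0.05, 0.0765] 339 201 [199. 201. 201.]
side [0.67, 0.06, 0.0765] 337 200 [196. 198. 200.]
side [0.633, 0.212, 0.0765] 303 190 [129.  87.  61.]
```

View pics/k.png

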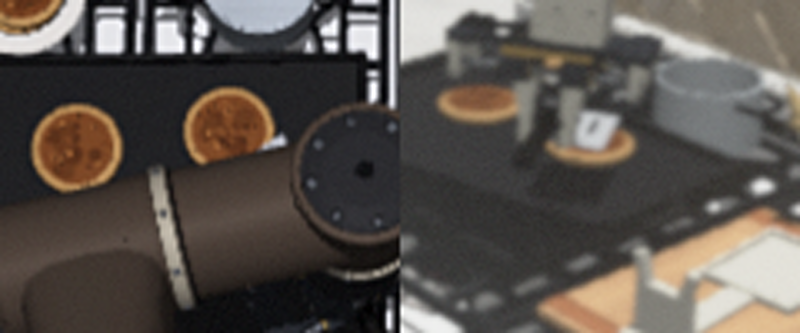

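```bash
python3 - <<'E'
from plan import *
a=[.417,.039,.1685,-.562]; r,o=plan2(a,10); print(r,o)
E
```

```text
[[-0.8, 13.0, 0.2, 0.056], [-0.1, 13.0, 0.2, 0.056], [0.6, 13.0, 0.2, 0.056], [1.4, 13.0, 0.2, 0.056], [2.1, 12.9, 0.2, 0.056], [2.8, 12.7, 0.2, 0.056], [3.5, 12.6, 0.2, 0.056], [4.2, 12.3, 0.2, 0.056], [4.9, 12.1, 0.2, 0.056], [5.6, 11.8, 0.2, 0.056]] [-3.12084256 -0.07465672 -3.11453194]
```

>>> servo_tool:
  series:
    - [[-1, 13, 0, 0.056], [0, 13, 0, 0.056], [1, 13, 0, 0.056], [1, 13, 0, 0.056], [2, 13, 0, 0.056], [3, 13, 0, 0.056], [4, 13, 0, 0.056], [4, 12, 0.5, 0.056], [5, 12, 0.5, 0.056], [6, 12, 0.5, 0.056]]

```text
t: 26.97
eef_pos: [0.4157, 0.0398, 0.1696]
ee_rot: [-3.121, -0.074, -3.115]
force: [-0.7, -0.0, -1.4]
width: 0.0197
gripper_force: 59.7
```

```bash
python3 oat.py|grep -v turned; python3 - <<'E'
from h import *
im=eyes.grab_frame("top"); hsv=cv2.cvtColor(im,cv2.COLOR_RGB2HSV)
m=cv2.inRange(hsv,(3,80,60),(25,255,255)); m[:, :285]=0;m[:,345:]=0;m[:165]=0;m[:165]=0;m[225:]=0
n,l,st,c=cv2.connectedComponentsWithStats(m)
for i in range(1,n):
    if st[i,4]>40: print(st[i],c[i],onplane("top",[c[i]],.0765))
E
```

```text
[0.4157 0.0398 0.1696] [-3.1209 -0.0745 -3.1153] t 26.97 F [-0.7433 -0.0106 -1.4186] front [0.5901 0.0448 0.1275]
oatcake_pale top 0.6 px 546 x 0.612029242024138 0.7041141277054099 y 0.0026712719266878213 0.09618283022902238 top-row 177
oatcake_pale side 0.5 px 236 x 0.5930488936600824 0.688638865859728 y -0.008529855218752713 0.08781327520314575 top-row 198
[295 176  28  27 601] [308.22129784 189.00665557] [[0.65990683 0.04867888 0.0765    ]]
```

>>> servo_tool:
  series:
    - [[0, 0, 8, 0], [0, 0, 8, 0], [0, 0, 8, 0], [0, 0, 8, 0], [0, 0, 8, 0], [0, 0, 7, 0], [0, 0, 6, 0], [0, 0, 4, 0], [0, 0, 2.5, 0], [0, 0, 0, 0]]

```text
t: 28.3
eef_pos: [0.4114, 0.0379, 0.1097]
ee_rot: [-3.121, -0.075, -3.112]
force: [0.8, -0.1, -1.5]
width: 0.0195
gripper_force: 59.7
```

>>> servo_tool:
  series:
    - [[-4, 0, -0.3, 0], [-5, 0, -0.4, 0], [-5, 0, -0.4, 0], [-5, 0, -0.4, 0], [-5, 0, -0.4, 0], [-5, 0, -0.4, 0], [-5, 0, -0.4, 0], [-5, 0, -0.4, 0], [-5, 0, -0.4, 0], [0, 0, 0, 0]]

```text
t: 29.13
eef_pos: [0.4568, 0.0395, 0.1103]
ee_rot: [-3.121, -0.074, -3.112]
force: [0.9, 0.5, -1.9]
width: 0.0198
gripper_force: 59.7
```

```bash
python3 oat.py|grep -v turned
```

```text
[0.4568 0.0395 0.1103] [-3.1209 -0.0744 -3.1124] t 29.13 F [ 0.9459  0.4737 -1.9347] front [0.6312 0.045  0.0683]
oatcake_pale top 0.96 px 588 x 0.6303377343852081 0.7228467119418425 y -0.0004891764512195106 0.09691633866533422 top-row 172
oatcake_pale side 0.82 px 229 x 0.618323507295129 0.7101307351848087 y -0.009828032073947224 0.08983941183425559 top-row 196
```

>>> servo_tool:
  series:
    - [[-2, 0, -0.15, 0], [-2, 0, -0.15, 0], [-2, 0, -0.15, 0], [-2, 0, -0.15, 0], [-1, 0, -0.1, 0], [-1, 0, -0.1, 0], [-1, 0, -0.1, 0], [0, 0, 0, 0], [0, 0, 0, 0], [0, 0, 0, 0]]

```text
t: 30.42
eef_pos: [0.4668, 0.0397, 0.1104]
ee_rot: [-3.121, -0.075, -3.112]
force: [0.2, 0.2, -2.0]
width: 0.0194
gripper_force: 59.7
```

```bash
python3 oat.py|grep -v turned
```

```text
[0.4668 0.0397 0.1104] [-3.121  -0.0747 -3.1124] t 30.42 F [ 0.1769  0.1785 -2.0121] front [0.6411 0.0452 0.0684]
oatcake_pale top 0.71 px 1468 x 0.4159748391331633 0.6696161150010951 y -0.33402097028423233 -0.2114552955976216 top-row 189
oatcake_pale top 0.62 px 600 x 0.6378990188639295 0.7338152463529606 y -0.00028514395457474376 0.10080104724953655 top-row 169
```

>>> servo_tool:
  series:
    - [[-1, 0, -0.1, 0], [-1, 0, -0.1, 0], [-0.6, 0, 0, 0], [-0.6, 0, 0, 0], [0, 0, 0, 0], [0, 0, 0, 0], [0, 0, 0, 0], [0, 0, 0, 0], [0, 0, 0, 0], [0, 0, 0, 0]]

```text
t: 31.7
eef_pos: [0.4699, 0.0398, 0.1104]
ee_rot: [-3.121, -0.075, -3.112]
force: [-0.3, -0.4, -1.2]
width: 0.0194
gripper_force: 59.7
```

>>> servo_tool:
  series:
    - [[-0.5, 0, 0, 0], [-0.5, 0, 0, 0], [-0.5, 0, 0, 0], [0, 0, 0, 0], [0, 0, 0, 0], [0, 0, 0, 0], [0, 0, 0, 0], [0, 0, 0, 0], [0, 0, 0, 0], [0, 0, 0, 0]]

```text
t: 32.53
eef_pos: [0.4704, 0.0395, 0.11]
ee_rot: [-3.121, -0.077, -3.113]
force: [-5.5, 0.5, 0.3]
width: 0.0191
gripper_force: 59.7
```

>>> servo_tool:
  series:
    - [[1, 0, 0, 0], [2, 0, 0.2, 0], [4, 0, 0.3, 0], [5, 0, 0.4, 0], [5, 0, 0.4, 0], [6, 0, -3, 0], [5, 0, -10, 0], [4, 0, -14, 0], [4, 0, -16, 0], [0, 0, -16, 0]]

```text
t: 33.37
eef_pos: [0.4389, 0.04, 0.1721]
ee_rot: [-3.121, -0.074, -3.112]
force: [0.7, -0.5, -1.2]
width: 0.0199
gripper_force: 59.7
```

```bash
python3 oat.py; python3 - <<'E'
from plan import *
im=eyes.grab_frame("top"); hsv=cv2.cvtColor(im,cv2.COLOR_RGB2HSV)
m=cv2.inRange(hsv,(3,80,60),(25,255,255)); m[:, :240]=0;m[:,345:]=0;m[:165]=0;m[225:]=0
n,l,st,c=cv2.connectedComponentsWithStats(m)
for i in range(1,n):
    if st[i,4]>40: print(st[i],onplane("top",[c[i]],.0765))
a=[.4898,-.282,.185,.067]; r,o=plan2(a,14); print(r,o)
E
```

```text
[0.4389 0.04   0.1721] [-3.1212 -0.0745 -3.1121] t 33.37 F [ 0.7275 -0.4877 -1.1704] front [0.6133 0.0455 0.1301]
oatcake_pale top 0.86 px 562 x 0.6410498274243743 0.7339131577539157 y 0.0033958315429294932 0.09721099682429597 top-row 169
oatcake_pale side 0.79 px 274 x 0.623929079628966 0.7291089098176298 y -0.01208376040673298 0.0966348078623449 top-row 194
oatcake_pale side 0.15 px 413 x 0.6048931248189262 0.698188181777355 y 0.09928312531716132 0.24834706682069263 top-row 186
oatcake_turned top 0.75 px 573 x 0.5894018046809284 0.6813976483101198 y 0.16565925709488427 0.2599431064925201 top-row 182
oatcake_turned side 0.45 px 47 x 0.632879356706818 0.6707668251941206 y 0.1827149800189296 0.22814207632866035 top-row 187
oatcake_turned side 0.42 px 1316 x 0.3988879793934805 0.6605323326933705 y -0.33241685738319093 -0.16738977676914213 top-row 229
[295 168  28  27 595] [[0.68999666 0.04878854 0.0765    ]]
[249 181  28  27 608] [[0.63679215 0.21081071 0.0765    ]]
[[-2.8, -23.1, -0.8, -0.005], [-2.7, -23.1, -0.8, -0.005], [-2.6, -23.1, -0.8, -0.005], [-2.5, -23.2, -0.8, -0.005], [-2.4, -23.2, -0.8, -0.005], [-2.3, -23.2, -0.8, -0.005], [-2.2, -23.2, -0.8, -0.005], [-2.1, -23.2, -0.8, -0.005], [-1.9, -23.2, -0.8, -0.005], [-1.8, -23.2, -0.8, -0.005], [-1.7, -23.2, -0.8, -0.005], [-1.6, -23.2, -0.8, -0.005], [-1.5, -23.2, -0.8, -0.005], [-1.4, -23.2, -0.8, -0.005]] [-3.1255202  -0.07730721 -3.04533043]
```

>>> servo_tool:
  series:
    - [[-4, -32, -1, -0.007], [-4, -32, -1, -0.007], [-4, -32, -1, -0.007], [-3, -32, -1, -0.007], [-3, -32, -1, -0.007], [-3, -32, -1, -0.007], [-3, -33, -1, -0.007], [-2, -33, -1, -0.007], [-2, -33, -2, -0.007], [-2, -33, -2, -0.004]]

```text
t: 34.7
eef_pos: [0.4905, -0.2829, 0.1855]
ee_rot: [-3.126, -0.077, -3.045]
force: [1.8, 0.8, -2.2]
width: 0.0196
gripper_force: 59.7
```

```bash
python3 - <<'E'
from tf import *
np.set_printoptions(precision=4,suppress=True)
s=telemetry.get_state(); g,x=blade(s); c=g+D*x-[0,0,.061];y=np.array([-x[1],x[0],0])
print(s["eef_pos"],s["ee_rot"],s["t"],"blade",c)
for n in("side","top"):
    eyes.grab_frame(n)
    for r in trace(n,"turner")[:2]:
        k=r["mask"].astype(np.uint8); print(n,round(r["conf"],2),cv2.boundingRect(k),k.sum())
    print(proj(n,[c+u*.043*x+v*.039*y for u,v in((1,1),(1,-1),(-1,-1),(-1,1))]).round(1).tolist())
# compare blade silhouette with that at the lift picture: metallic pixels inside the predicted quad
print(plan2([.4845,-.2838,.1125,0],10)[0][0])
E
```

```text
[ 0.4905 -0.2829  0.1855] [-3.1264 -0.0773 -3.045 ] 34.7 blade [ 0.6213 -0.27    0.1435]
side 0.83 (353, 211, 62, 16) 467
side 0.54 (231, 174, 136, 72) 5194
[[396.7, 210.3], [417.7, 218.0], [402.0, 227.1], [380.7, 218.7]]
top 0.42 (408, 241, 9, 24) 150
[[388.4, 186.7], [411.1, 185.2], [413.9, 210.0], [390.9, 211.6]]
[0.0, -0.0, 7.3, 0.0]
```

>>> servo_tool:
  series:
    - [[0, 0, 9, 0], [0, 0, 10, 0], [0, 0, 10, 0], [0, 0, 10, 0], [0, 0, 10, 0], [0, 0, 8, 0], [0, 0, 6, 0], [0, 0, 5, 0], [0, 0, 3, 0], [0, 0, 0, 0]]

```text
t: 35.73
eef_pos: [0.4852, -0.2828, 0.1147]
ee_rot: [-3.126, -0.077, -3.045]
force: [-0.6, 0.8, -1.1]
width: 0.0193
gripper_force: 59.7
```

>>> servo_tool:
  series:
    - [[0, 0, 1, 0], [0, 0, 1, 0], [0, 0, 0.6, 0], [0, 0, 0, 0], [0, 0, 0, 0], [0, 0, 0, 0], [0, 0, 0, 0], [0, 0, 0, 0], [0, 0, 0, 0], [0, 0, 0, 0]]

```text
t: 36.57
eef_pos: [0.4854, -0.2829, 0.1127]
ee_rot: [-3.126, -0.076, -3.045]
force: [-0.3, -0.2, -1.8]
width: 0.0194
gripper_force: 59.7
```

>>> servo_tool:
  series:
    - [[0, 0, 0.8, 0], [0, 0, 0, 0], [0, 0, 0, 0], [0, 0, 0, 0], [0, 0, 0, 0], [0, 0, 0, 0], [0, 0, 0, 0], [0, 0, 0, 0], [0, 0, 0, 0], [0, 0, 0, 0]]

```text
t: 37.4
eef_pos: [0.4853, -0.2829, 0.1119]
ee_rot: [-3.126, -0.076, -3.045]
force: [0.7, -0.1, -2.1]
width: 0.0196
gripper_force: 59.7
```

>>> servo_tool:
  series:
    - [[0, 0, 0, 0], [0, 0, 0, 0], [0, 0, 0, 0], [0, 0, 0, 0], [0, 0, 0, 0], [0, 0, 0, 0], [0, 0, 0, 0], [0, 0, 0, 0], [0, 0, 0, 0], [0, 0, 0, 0]]
  claw: -1

```text
t: 38.23
eef_pos: [0.4853, -0.2829, 0.1119]
ee_rot: [-3.126, -0.076, -3.045]
force: [0.5, 0.0, -0.7]
width: 0.0803
gripper_force: 0.0
```

>>> servo_tool:
  series:
    - [[0, 0, 0, 0], [0, 0, -4, 0], [0, 0, -8, 0], [0, 0, -10, 0], [0, 0, -12, 0], [0, 0, -14, 0], [0, 0, -14, 0], [0, 0, -14, 0], [0, 0, -14, 0], [0, 0, -14, 0]]

```text
t: 39.07
eef_pos: [0.4933, -0.2805, 0.2176]
ee_rot: [-3.126, -0.075, -3.045]
force: [1.0, 0.3, -0.2]
width: 0.0876
gripper_force: 0.0
```

>>> servo_tool:
  series:
    - [[0, 20, -8, 0], [0, 30, -4, 0], [0, 35, 0, 0], [0, 35, 0, 0], [0, 35, 0, 0], [0, 35, 0, 0], [0, 35, 0, 0], [0, 30, 0, 0], [0, 20, 0, 0], [0, 0, 0, 0]]

```text
t: 39.9
eef_pos: [0.4673, -0.0036, 0.2247]
ee_rot: [-3.127, -0.074, -3.042]
force: [0.2, 0.2, -0.4]
width: 0.0879
gripper_force: 0.0
```

```bash
cat geo.py | sed 's/c.png/z.png/' > g2.py; python3 g2.py; python3 - <<'E'
from h import *
a=cv2.imread("pics/a.png").astype(int); b=eyes.grab_frame("top")[:,:,::-1].astype(int)
d=np.abs(a-b).max(2); r=d[185:270,380:425]; print("rest diff px>60:",(r>60).sum(), np.argwhere(r>60)[:12].tolist())
a=cv2.imread("pics/b.png").astype(int); b=eyes.grab_frame("side")[:,:,::-1].astype(int)
d=np.abs(a-b).max(2)[225:275,340:425]; print("side diff:",(d>60).sum(),(d>35).sum())
E
```

```text
griddle 0.06 (641.625244140625, 128.70358276367188, 223.2878875732422, 519.3114624023438, 0.7776897549629211)
griddle 0.07 (639.5466918945312, 127.69476318359375, 221.67884826660156, 515.5692138671875, 0.7776919603347778)
griddle 0.08 (637.46826171875, 126.68597412109375, 220.06980895996094, 511.8269958496094, 0.7776870131492615)
oatcake_pale 0.71 [306.5392 177.1867] [[0.7023 0.056  0.08  ]] (703.9788208007812, 55.810447692871094, 58.63703918457031, 94.4525146484375, 22.068462371826172)
oatcake_turned 0.72 [262.3263 194.6596] [[0.6341 0.2113 0.08  ]] (634.8990478515625, 212.37960815429688, 90.97402954101562, 93.20699310302734, 1.577374815940857)
turner 0.6 811 (611.822998046875, -271.3655090332031, 105.84117126464844, 82.74057006835938, 7.480578422546387)
rest 0.94 789 (546.3665771484375, -274.89794921875, 258.00634765625, 109.60620880126953, 2.8755970001220703)
rest diff px>60: 140 [[14, 20], [15, 15], [15, 20], [16, 10], [16, 15], [16, 17], [17, 10], [17, 12], [19, 5], [20, 5], [36, 20], [37, 20]]
side diff: 10 107
```

```bash
python3 - <<'E'
from h import *
for n,f,bs in (("top","a.png",{"blade":(382,188,413,222),"handle":(396,226,414,270)}),("side","b.png",{"blade":(375,228,420,256),"handle":(347,230,382,252)})):
    a=cv2.imread("pics/"+f); b=np.ascontiguousarray(eyes.grab_frame(n)[:,:,::-1])
    cv2.imwrite("pics/z_"+n+".png",b)
    A=cv2.resize(a,None,fx=4,fy=4,interpolation=cv2.INTER_CUBIC);B=cv2.resize(b,None,fx=4,fy=4,interpolation=cv2.INTER_CUBIC)
    for k,(x0,y0,x1,y1) in bs.items():
        r=cv2.matchTemplate(B[4*y0-24:4*y1+24,4*x0-24:4*x1+24],A[4*y0:4*y1,4*x0:4*x1],cv2.TM_CCOEFF_NORMED)
        _,v,_,p=cv2.minMaxLoc(r); print(n,k,"shift px",(p[0]-24)/4,(p[1]-24)/4,round(v,3))
    if n=="top":
        d=np.abs(a.astype(int)-b).max(2)[185:270,380:425]; print((d>60).sum(1).tolist())
E
```

```text
top blade shift px 0.0 -0.25 0.934
top handle shift px 0.75 0.0 0.945
[0, 0, 0, 0, 0, 0, 0, 0, 0, 0, 0, 0, 0, 0, 1, 2, 3, 2, 0, 1, 1, 0, 0, 0, 0, 0, 0, 0, 0, 0, 0, 0, 0, 0, 0, 0, 1, 1, 2, 2, 1, 1, 3, 3, 2, 2, 5, 2, 1, 2, 2, 2, 2, 3, 3, 3, 3, 2, 2, 2, 2, 5, 5, 5, 4, 3, 3, 2, 3, 3, 4, 2, 3, 4, 4, 2, 2, 3, 4, 4, 5, 5, 0, 0, 1]
side blade shift px 0.5 0.0 0.981
side handle shift px 0.5 0.25 0.973
```

```bash
python3 -c "
from station import ticket,telemetry
print(ticket.job_done())"
```

```text
the job is handed in; nothing more can be done
None
```

I handed the job in at about 40 s; no verdict came back. By my last camera measurements, the oatcake lies browned side up against the rear rim, the other oatcake is within a few mm of its start, and the turner is back on its rest about as found.

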